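# Press the fence block onto the club-head gauge

## Robot

A 7-joint arm with a two-finger parallel gripper is mounted at the origin on the work surface. World frame = base frame: x ahead of the robot, y to its left, z up, the work surface at z = 0. Lengths are in m, angles in rad, forces in N, time in s.
With the tool pointing down it reaches from about 0.425 to 0.825 m from the base axis. Payload 3.6 kg.
Tool frame: the origin (TCP) lies where the fingers leave the gripper's body, on its centre line; the fingertips stand 73 mm ahead of it and the grasp point (between the pads) lies 54 mm ahead of it; z points along the fingers, y is the line along which they close (so a half turn about z gives the same grasp; the last joint's range is limited). The gripper opens to 85 mm and grips with 20 to 120 N. Pads are 22 mm wide; open, the fingers measure 114 mm over their backs; the gripper's body (76 mm by 85 mm) begins 54 mm behind the grasp point. The pads swing forward as they close: fully open they stand 13 mm farther back than shut.
Start: joints at [-1.246, 0.615, -0.013, 1.423, 0.008, 1.103, -0.04], TCP at [0.224, 0.61, 0.304] pointing down, gripper open.
Joint ranges: [-3.12, 3.12], [-0.3, 2.06], [-1.34, 1.32], [0.26, 2.42], [-1.36, 4.5], [0.01, 1.98], [-2.84, 2.84]. Speed limits (rad/s): [2.79, 2.79, 3.14, 3.14, 3.14, 3.14, 3.14].

## Interface

Orientations are given as a unit quaternion [x, y, z, w].
In Python, from station import arm, snapshot, camera_info, ticket gives the robot as it stands. Calls block until the motion is done:
- arm.movep(position, orientation): joint-space move of the TCP to a pose.
- arm.line_to(position, velocity=0.15, ori=None): straight line of the TCP; ori=None keeps the orientation; velocity is the mean speed in m/s.
- arm.move_j(angles): joint-space move.
- arm.move_gripper(opening, effort=None): opening from 0.0 (shut) to 1.0 (fully open); effort is the grip in N (None keeps the last); returns when the fingers have stopped.
- arm.pause(seconds).
- arm.ik(position, orientation): joint angles nearest the present ones, or None.
- snapshot(name): name is "side" or "top"; returns the picture (384x512x3 uint8, blue, green, red); there is no depth.
- camera_info(name): a dict with "fx", "fy", "cx", "cy" (pixels), "R" (3x3) and "t" (3): a world point X has camera coordinates R X + t. Camera axes: x right, y down, z forward; pixel columns grow to the right and rows downward; lengths in m; the calibration is good to about 2 mm. A picture is of the moment at which its call begins. camera_info takes no time and is no camera call.
A pose or a line that the arm cannot do raises arm.MotionError and nothing moves.
- ticket.finish_job(): hands the job in; it is judged then, once.
Readings, each from a call of its own:
- arm.read_time(): time.
- arm.read_joint_positions(): joint angles.
- arm.read_dq(): joint speeds.
- arm.read_effort(): joint torques, N m.
- arm.read_tool_pos(): TCP position.
- arm.read_eef_rot(): TCP orientation.
- arm.read_ft_force(): force on the tool from outside, world axes, zero at the start.
- arm.read_wrist_torque(): the same for the moment, N m.
- arm.read_opening(): opening from 0.0 (shut) to 1.0 (fully open).
- arm.read_finger_force(): force on a finger pad.
Only numpy, scipy, OpenCV 4.12 (cv2) and the standard library are available. Lean on these libraries where they do the work, as an engineer would, in place of code of your own. Each camera call takes 0.05 s, during which the arm holds its last target. There are 200 camera calls.

## Task

Set up the club-head gauge: take the straight fence block, the loose grey block with an unbroken rail along its whole length, and press it onto the two bare studs of the steel gauge base until it is fully home, flat on the plate at both ends. Leave the notched block and the round-post block where they lie.

Things in the scene. Friction and masses are not known exactly. Their poses are not given: they have to be found in the camera images.
- fence: Loose grey fence block, 0.3 kg; sizes in mm. Lower body 116 (x) by 64 (y) by 36 high; on it, centred, an unbroken flat-topped rail 116 by 30 wide, from 36 to 66 above the underside: pinch it there across y, press on its top. Two square sockets 36 by 36, 30 deep, open below at x = -30 and +30. Origin: centre of the underside; x along the rail, z up. Both ends alike: either way round fits.
- seat (a point): Point on the top of the fixed steel base plate (20 mm thick), midway between its bare studs; x along the pair, z up. Studs at x = -30, +30: 33 mm dia for 9, then tapering to 14 at 28 high, guiding a block 10 mm off. Black rings at their feet hold a block 8 too high until pressed slowly (4 N each, then stay). Home: fence origin here, x parallel. A fixed stop block, 62 high, lies at y = -132 to -68.
- notched: Bystander: loose grey block, same lower body as the fence, but its rail (30 mm wide, to 66 high) has a 56 mm wide gap in the middle. Origin: centre of the underside, x along it, z up. The three loose blocks lie in a row on the table to the robot's left of the base plate, in any order.
- post: Bystander: loose grey block, same lower body as the fence, but with a round post in the middle, 28 mm in diameter and up to 66 mm high, instead of a rail. Origin: centre of the underside, x along it, z up. A loose club head, 56 mm high, stands unlisted beyond the blocks, at least 0.74 m ahead of the robot.
Mind the look-alikes: they are no part of the job. Leave any purple look-alike of the fence alone.

How it is judged:
By the outcome, as a careful person would: the job done as asked, in the order asked, and still so for the second after the job is handed in, with the robot touching nothing.
It also fails if it takes over 48 s, if anything falls off the work surface, if the arm or the gripper's body presses on something with over 40 N, if the wrist force passes 120 N, or if a joint passes its speed limit or range.

## Working session

There is one attempt and no reset: what is moved stays moved. The work goes in short steps, each a Python script; the robot and the scene stay as the last script left them, time stands still between calls to the robot, and variables do not carry over. Pictures are saved under pics/ and viewed, at most 10 in all, crops included, and the job is handed in when it is done.

```bash
mkdir -p pics; ls; python3 - <<'E'
from station import arm,snapshot,camera_info
import cv2
for n in("side","top"):
    cv2.imwrite(f"pics/{n}0.png",cv2.resize(snapshot(n),(768,576),interpolation=cv2.INTER_CUBIC))
    print(n,camera_info(n))
print(arm.read_time(),arm.read_eef_rot(),arm.read_tool_pos())
E
```

```text
pics
side {'fx': 363.8561967732189, 'fy': 363.8561967732189, 'cx': 251.11895695410334, 'cy': 193.48761068035955, 'R': array([[ 0.78594965, -0.61828995,  0.00082874],
       [-0.37090746, -0.4725568 , -0.79944839],
       [ 0.49468253,  0.62801879, -0.60073421]]), 't': array([-0.34141011,  0.28239387,  0.4109753 ])}
top {'fx': 361.433587470369, 'fy': 361.433587470369, 'cx': 255.24017152268448, 'cy': 194.6990664642463, 'R': array([[-0.17249153, -0.98501016,  0.00128704],
       [-0.96478657,  0.16868634, -0.20182119],
       [ 0.19857882, -0.03605416, -0.97942154]]), 't': array([0.17954198, 0.50411591, 0.72846571])}
0.1 [ 1.74947939e-01  9.84576993e-01 -1.15352363e-03 -1.82140866e-04] [0.22378149 0.60970377 0.30285309]
```

View pics/side0.png

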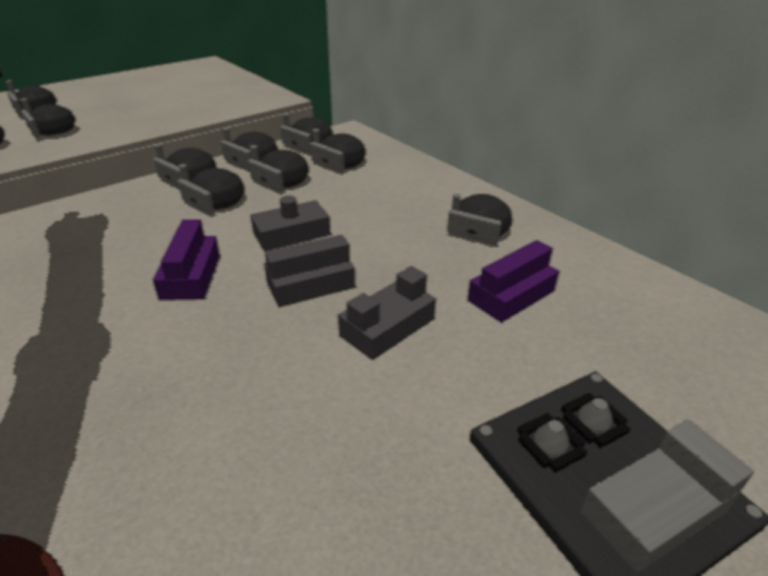

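View pics/top0.png

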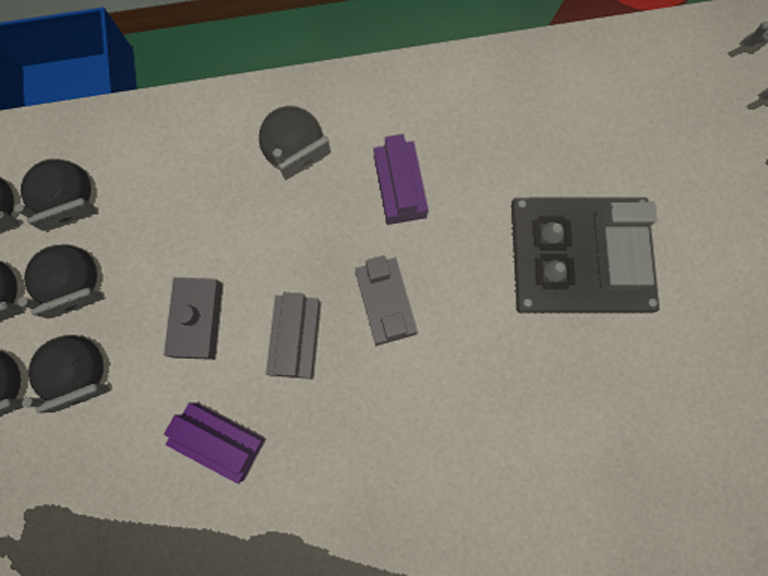

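The fence is the middle grey block: about (294,335) in the top view and (310,270) in the side view. The bare studs are at about (551,233) and (556,271) in the top view, and (553,438) and (597,413) in the side view. I'll enlarge these areas.

```bash
python3 - <<'E'
import cv2,numpy as np
from station import snapshot
S=snapshot("side");T=snapshot("top");np.savez("im.npz",S=S,T=T)
def crop(I,x,y):
    c=cv2.resize(I[y:y+75,x:x+100],(400,300),interpolation=cv2.INTER_CUBIC)
    c=np.clip(c.astype(float)*1.6,0,255).astype('uint8')
    for k in range(0,100,10):
        cv2.line(c,(k*4,0),(k*4,6 if k%50 else 12),(0,255,255),1)
    for k in range(0,75,10): cv2.line(c,(0,k*4),(6,k*4),(0,255,255),1)
    return c
m=np.vstack([np.hstack([crop(T,145,187),crop(S,155,137)]),np.hstack([crop(T,335,128),crop(S,325,245)])])
cv2.imwrite("pics/m1.png",m)
E
```

```text
(no output)
```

View pics/m1.png

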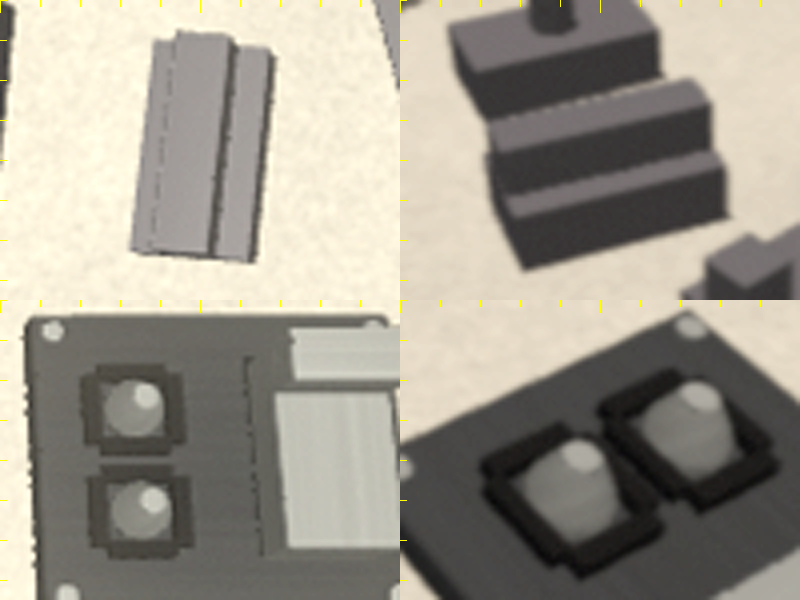

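```bash
cat > geo.py <<'E'
import numpy as np
from station import camera_info
CI={n:camera_info(n) for n in("top","side")}
def px(p,off,sc=4): return (np.array(p,float)+.5)/sc-.5+np.array(off)
def ray(n,u):
    c=CI[n];d=c["R"].T@np.array([(u[0]-c["cx"])/c["fx"],(u[1]-c["cy"])/c["fy"],1.])
    return -c["R"].T@c["t"],d/np.linalg.norm(d)
def tri(ut,us):
    A=np.zeros((3,3));b=np.zeros(3);rs=[ray("top",ut),ray("side",us)]
    for o,d in rs:
        P=np.eye(3)-np.outer(d,d);A+=P;b+=P@o
    X=np.linalg.solve(A,b);return X,[np.linalg.norm((np.eye(3)-np.outer(d,d))@(X-o)) for o,d in rs][0]
def plane(n,u,z):
    o,d=ray(n,u);return o+d*(z-o[2])/d[2]
E
python3 - <<'E'
from geo import *
np.set_printoptions(precision=4,suppress=True)
T=[(178,32),(234,38),(212,253),(154,249)];S=[(297,79),(311,103),(98,152),(88,122)]
P=[]
for t,s in zip(T,S):
    X,e=tri(px(t,(145,187)),px(s,(155,137)));P.append(X);print("rail",X,e,plane("top",px(t,(145,187)),.066))
print("centre",np.mean(P,0))
Q=np.array([plane("top",px(t,(145,187)),.066) for t in T]);print("top-only",Q.mean(0))
for R in (np.array(P),Q):
    a=(R[0]+R[1]-R[2]-R[3])/2;print(np.degrees(np.arctan2(a[1],a[0])),np.linalg.norm(a),np.linalg.norm(R[0]-R[1]))
P=[]
for t,s in zip([(148,96),(154,199)],[(302,97),(183,156)]):
    X,e=tri(px(t,(335,128)),px(s,(325,245)));P.append(X);print("stud",X,e,plane("top",px(t,(335,128)),.048),plane("side",px(s,(325,245)),.048))
d=P[0]-P[1];print(np.mean(P,0),np.degrees(np.arctan2(d[1],d[0])),np.linalg.norm(d))
a,b=[plane("top",px(t,(0,0),1.5),.02) for t in((522,203),(527,302))];d=a-b;print(a,b,np.degrees(np.arctan2(d[1],d[0])))
for u in [(652,205),(653,302)]: print(plane("top",px(u,(0,0),1.5),.02))
E
```

```text
rail [0.5506 0.228  0.0633] 0.0013693618059102412 [0.5488 0.2282 0.066 ]
rail [0.5407 0.1994 0.0661] 0.00030808938879987283 [0.5405 0.1995 0.066 ]
rail [0.4306 0.227  0.0665] 0.0004957375983637802 [0.4311 0.2268 0.066 ]
rail [0.439  0.2554 0.0663] 0.000915819768728995 [0.4382 0.2558 0.066 ]
centre [0.4902 0.2274 0.0656]
top-only [0.4896 0.2276 0.066 ]
-13.927723667059793 0.11423960579235855 0.030429228767876067
-14.010129381233746 0.11334734594409508 0.029878998770470965
stud [ 0.5801 -0.182   0.0478] 0.0001741671908617863 [ 0.5799 -0.1818  0.048 ] [ 0.5801 -0.1821  0.048 ]
stud [ 0.522  -0.1714  0.0471] 5.601834494330546e-05 [ 0.5219 -0.1711  0.048 ] [ 0.5212 -0.1717  0.048 ]
[ 0.5511 -0.1767  0.0475] -10.374112015486343 0.05905262212465199
[ 0.636  -0.1477  0.02  ] [ 0.4823 -0.1201  0.02  ] -10.157188607279974
[ 0.5981 -0.3455  0.02  ]
[ 0.4499 -0.3055  0.02  ]
```

```bash
cat >> geo.py <<'E'
def q(deg):
    h=np.radians(deg)/2;return [-np.sin(h),np.cos(h),0,0]
E
python3 - <<'E'
from geo import *
from station import arm,snapshot
import cv2
arm.movep([.490,.2275,.20],q(-14))
arm.line_to([.490,.2275,.115],velocity=.12)
print(arm.read_time(),arm.read_ft_force())
arm.move_gripper(0.0,50)
print(arm.read_opening(),arm.read_finger_force(),arm.read_ft_force(),arm.read_tool_pos())
arm.line_to([.490,.2275,.25],velocity=.15)
arm.movep([.551,-.1767,.25],q(-10.2))
print(arm.read_time(),arm.read_opening(),arm.read_ft_force(),arm.read_tool_pos())
arm.line_to([.551,-.1767,.180],velocity=.12)
arm.pause(.2)
S=snapshot("side");T=snapshot("top")
f=lambda I,x,y:cv2.convertScaleAbs(cv2.resize(I[y:y+150,x:x+133],(400,450),interpolation=cv2.INTER_CUBIC),alpha=1.6)
cv2.imwrite("pics/m2.png",np.hstack([f(T,310,95),f(S,310,190)]))
print(arm.read_time(),arm.read_ft_force())
E
```

```text
2.8 [0.00262747 0.14192905 0.7409811 ]
0.3393640017394403 51.80363059043884 [0.34699773 0.31688939 3.18113515] [0.49046453 0.22781846 0.1156137 ]
5.9167 0.33687160558498647 [ 0.16288975  1.24890794 -2.10909697] [ 0.55156953 -0.17441213  0.24986414]
6.95 [-0.81094464 -0.26436303 -2.73059442]
```

View pics/m2.png

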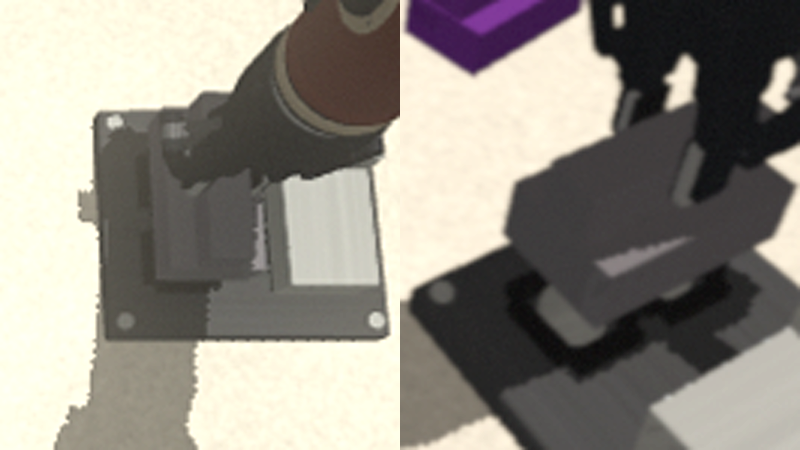

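The fence is gripped and level above the studs: body left corner at (510,230), stud below it at (570,310) in the crop. I'll lower it under force watch.

```bash
python3 - <<'E'
from geo import *
from station import arm
p=[.551,-.1767]
z=.180
while z>.1365:
    z-=.004 if z>.15 else .0015
    arm.line_to([*p,z],velocity=.03)
    f=arm.read_ft_force();t=arm.read_tool_pos();print(round(z,4),np.round(f,1),np.round(t,4),np.round(arm.read_wrist_torque(),2))
    if abs(f[2])>30 or np.hypot(f[0],f[1])>20: print("stop");break
print(arm.read_time(),arm.read_opening())
E
```

```text
0.176 [-0.2  0.4 -2.6] [ 0.5508 -0.1766  0.1757] [ 0.02  0.01 -0.03]
0.172 [-0.3  0.1 -2.4] [ 0.5508 -0.1767  0.1716] [-0.03 -0.04  0.04]
0.168 [ 0.4 -0.4 -2.4] [ 0.5508 -0.1767  0.1677] [-0.05 -0.01  0.  ]
0.164 [ 0.5 -0.2 -2.4] [ 0.5508 -0.1767  0.1637] [ 0.02 -0.02 -0.02]
0.16 [-0.1  0.2 -3.1] [ 0.5508 -0.1766  0.1597] [ 0.03 -0.01  0.05]
0.156 [-0.  -0.7 -2.1] [ 0.5508 -0.1767  0.1557] [-0.03 -0.03  0.01]
0.152 [ 0.   0.5 -1.6] [ 0.5508 -0.1767  0.1517] [-0.01  0.02  0.02]
0.148 [ 0.3 -0.  -2.8] [ 0.5508 -0.1767  0.1477] [ 0.    0.02 -0.06]
0.1465 [ 1.   0.  -2.7] [ 0.551  -0.1767  0.1464] [-0.03  0.05 -0.03]
0.145 [ 0.5 -0.7 -2.5] [ 0.5509 -0.1767  0.1449] [-0.    0.   -0.01]
0.1435 [ 0.8  0.2 -1.2] [ 0.5511 -0.1767  0.1436] [ 0.   -0.01  0.01]
0.142 [-1.8  0.8  3.7] [ 0.5512 -0.1767  0.1427] [0.03 0.29 0.02]
0.1405 [-1.7  1.6  5.6] [ 0.5512 -0.1768  0.1412] [ 0.09  0.34 -0.02]
0.139 [-0.9 -0.2  5. ] [ 0.5512 -0.1767  0.1397] [ 0.11  0.3  -0.02]
0.1375 [-1.7 -0.1  4. ] [ 0.5512 -0.1768  0.1382] [ 0.14  0.31 -0.07]
0.136 [-0.7  0.5  5.3] [ 0.5512 -0.1767  0.1367] [0.09 0.38 0.04]
11.2167 0.3372206920411155
```

Both rings are engaging at about 5 N. I'll release, then press on the rail top above each stud with the fingers shut.

```bash
python3 - <<'E'
from geo import *
from station import arm,snapshot
import cv2
p=np.array([.551,-.1767]);d=np.array([np.cos(np.radians(-10.2)),np.sin(np.radians(-10.2))])
arm.move_gripper(1.0); arm.line_to([*p,.20],velocity=.12); arm.move_gripper(0.0,20)
for s in (0,.03,-.03,0):
    c=p+s*d
    arm.line_to([*c,.168],velocity=.1)
    z=.164
    while z>.152:
        arm.line_to([*c,z],velocity=.02)
        f=arm.read_ft_force()
        if f[2]>25 or np.hypot(f[0],f[1])>15: break
        z-=.0008
    print(s,round(z,4),np.round(f,1),np.round(arm.read_tool_pos(),4),arm.read_time())
arm.line_to([*p,.20],velocity=.15)
arm.movep([.50,.05,.30],q(-10.2))
arm.pause(.2)
S=snapshot("side");T=snapshot("top")
f=lambda I,x,y:cv2.convertScaleAbs(cv2.resize(I[y:y+150,x:x+100],(400,600),interpolation=cv2.INTER_CUBIC),alpha=1.6)
cv2.imwrite("pics/m3.png",np.hstack([f(T,335,105),f(S,325,200)]))
cv2.imwrite("pics/m3s.png",cv2.resize(S,(768,576)))
print(arm.read_time())
E
```

```text
0 0.1544 [-8.7  3.  26.4] [ 0.551  -0.1767  0.1586] 17.075
0.03 0.1536 [-7.2  2.  27.6] [ 0.5806 -0.182   0.1586] 21.1583
-0.03 0.1544 [-7.1  2.3 28.8] [ 0.5215 -0.1714  0.1586] 25.275
0 0.1544 [-6.4  2.1 25.3] [ 0.5511 -0.1767  0.1586] 29.1083
30.85
```

View pics/m3.png

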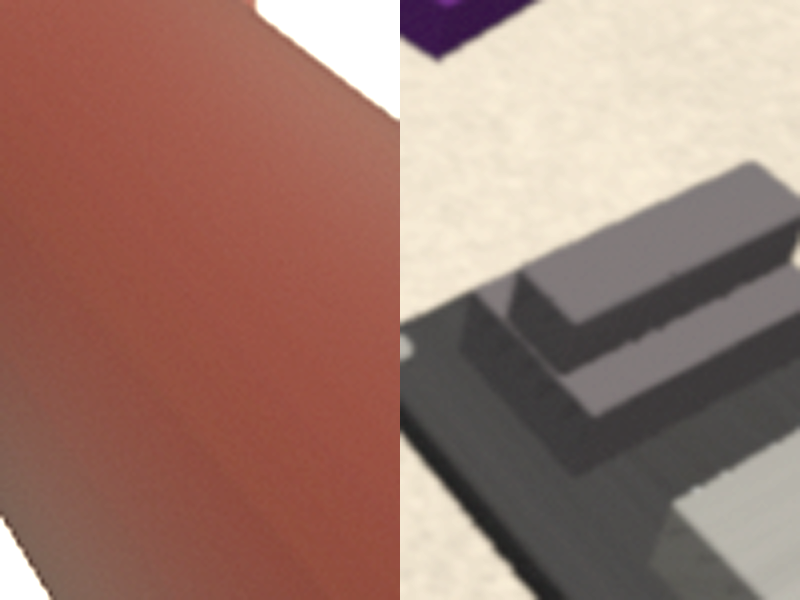

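The side view shows the block flat on the plate, with its near bottom corner at (575,475) and no gap. The pressed rail top read 0.0856 m at both ends and the centre, against 0.086 m when home.

```bash
python3 -c "
from station import ticket
print(ticket.finish_job())"
```

```text
the job is handed in; nothing more can be done
None
```

The straight fence block is pressed fully home on both studs, flat at both ends, and the job was handed in at about 31 s; the arm never touched the notched or round-post block.

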